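Close up the tube sample case

TASK

Close up the sample case on the lab bench: first push the upright hold-down flap over until it lies flat on the tubes, and only then swing the case's open lid over it and press it gently until it is fully shut. Do it all by pushing with the fingertips or the outside of the fingers against the outer faces of the flap and the lid; pinch or lift nothing, and leave the bottle, the screw cap, the marker and the tube rack where they are.

Things in the scene. Friction and masses are not known exactly. Their poses are not given: they have to be found in the camera images.
- case: Dark magenta plastic case, 200 (its x) x 170 (its y) x 75 mm high, 5 mm walls, fixed to the bench, open on top, a white block of capped tubes inside (tops at 53 mm). Origin: centre of its underside, z up. Position and yaw vary. The lid is hinged along its +y rim, the flap inside its -y wall; both hinge lines run along the case's x.
- flap (a joint): Flap angle, rad: 0 flat over the tubes (stop), 1.57 upright, 1.85 outer stop; starts 1.4 to 1.75. Bare aluminium plate, 170 mm along the hinge, 120 mm hinge to free edge, 4 mm thick, a black liner on its inner face. Folds towards the case's +y; pushed on the outer face (facing -y when upright, up when flat). Stiff hinge (0.1 N m): stays where left, must be pushed fully down.
- flap_hinge (a point): Middle of the flap's hinge line: 70 mm to the -y side of the case's centre, 62 mm above the bench. The flap's outer face lies 4 mm off the plane through this line (above it when flat), its liner 3 mm to the other side.
- flap_edge (a point): Middle of the flap's free edge, on its outer face, 120 mm from the hinge; its axes turn with the flap: y from the hinge to the edge, z out of the outer face.
- lid (a joint): Lid angle, rad: 0 shut (stop), 1.57 upright, 1.95 outer stop; starts open, 1.55 to 1.85. Frosted plastic lid, 200 mm along the hinge, 170 mm hinge to free edge, 16 mm deep, a white liner fills its inner face. Closes towards the case's -y; pushed on the outer face. Stiff hinge (0.25 N m): stays where left, must be pushed fully shut. A standing flap blocks it.
- lid_hinge (a point): Middle of the lid's hinge line: 85 mm to the +y side of the case's centre, 75 mm above the bench (on the case's rim).
- lid_edge (a point): Middle of the lid's free edge, on its outer face, 170 mm from the hinge. Outer face: 16 mm off the hinge line's plane (on top, 91 mm above the bench, when shut; facing the case's +y when open). The point's axes turn with the lid: -y from the hinge to the edge, z out of the outer face.
- bottle: Bystander: square clear glass bottle 75 x 75 mm, 140 mm high, loose, standing off the case's +x, -y corner. Origin: centre of its underside.
- cap: Bystander: round white screw cap, 44 mm across, 18 mm high, loose, on the bench at the lid's hinge side, partly under the open lid. Origin: centre of its underside.
- marker: Bystander: black and grey marker pen 147 x 14 x 14 mm, loose, lying along its x, between the robot and the case. Origin: near its middle, on its underside.
- rack: Bystander: red tube rack 150 x 65 mm, 26 mm high, loose, on the bench at the flap's side of the case. Origin: centre of its underside.

How it is judged:
By the outcome, as a careful person would: the job done as asked, in the order asked, and still so for the second after the job is handed in, with the robot touching nothing.
It also fails if it takes over 54 s, if anything falls off the work surface, if the arm or the gripper's body presses on something with over 40 N, if the wrist force passes 120 N, or if a joint passes its speed limit or range.

ROBOT

A 6-joint arm with a two-finger parallel gripper is mounted at the origin on the work surface. World frame = base frame: x ahead of the robot, y to its left, z up, the work surface at z = 0. Lengths are in m, angles in rad, forces in N, time in s.
With the tool pointing down it reaches from about 0.275 to 0.725 m from the base axis. Payload 5.6 kg.
Tool frame: the origin (TCP) lies at the very end of the fingers, on their centre line; the grasp point (between the pads) lies 19 mm behind it (env.hold_point_z is the z of the grasp point in the tool frame, in m); z points along the fingers, y is the line along which they close (so a half turn about z gives the same grasp; the last joint's range is limited). The gripper opens to 85 mm and grips with 20 to 120 N. Pads are 22 mm wide; open, the fingers measure 114 mm over their backs; the gripper's body (76 mm by 85 mm) begins 54 mm behind the grasp point. The pads swing forward as they close: fully open they stand 13 mm farther back than shut.
Start: joints at [-1.029, 0.255, 0.108, 0, -1.424, -0.285], TCP at [0.14, -0.532, 0.231] pointing down, gripper open.
Joint ranges: [-2.95, 2.95], [-1.21, 1.97], [-1.09, 1.5], [-2.87, 1.71], [-2.94, -0.07], [-3.05, 3.05]. Speed limits (rad/s): [2.57, 2.57, 3.14, 3.14, 3.14, 3.14].

INTERFACE

Orientations are given as a 3x3 rotation matrix whose columns are the frame's x, y, z axes.
In Python, from cell import env gives the robot as it stands.
- The arm moves only by the tool apply_moves, never from a script. Its argument "motion" is a list of rows, each a list of 2 entries, a list of its own where there are three numbers: the shift along the tool's x, y, z in cm, then the turn, a rotation vector about the tool's x, y, z in degrees. A call has exactly 10 rows; each row shifts and turns the commanded pose from where the row before left it, along the tool's axes as they then stand; what a row does not reach is not made up. A row lasts 1/10 s, in which the tool goes at most 50 mm and 8.59 degrees, less where a joint would pass 70% of its speed; a pose out of reach is approached as far as the arm can. A call with a gripper value outside its range is refused whole. "hand" is the finger opening in cm, from 0 to 8.54, set as the call begins (left out, the last holds). The fingers move at their own pace and stop on an object; the grip force is fixed at half the most. Time passes only in rows, so rows that do not move let the fingers close, or fill a call up. It gives the time, the measured TCP pose, the force, the opening and the grip force at its end, in the units of the state.
- env.sense(): the state, without advancing time (a new reading comes with each control period).
- env.snapshot(name): name is "scene" or "top"; returns a dict with "img" (384x512x3 uint8, blue, green, red), "camera_matrix" (3x3 intrinsics, pixels), "pose" (4x4, takes a point from camera to world coordinates). Camera axes: x right, y down, z forward; pixel columns grow to the right and rows downward; lengths in m; the calibration is good to about 2 mm. A picture is of the moment at which its call begins. There is no depth.
- env.close_job(): hands the job in; it is judged then, once.
Trained networks look in a picture, given as the dict that the camera call returned (one of the last four; its "shot" number tells which), for a name from the list of things; names that differ only in an ending like _2 or _b are one class to them, and where a whole thing is asked for, a point or a joint stands for the part that bears it (a point fixed in the world has none). Each returns a list of dicts, best first, with "confidence" (0 to 1); they miss things now and then, are a little off and sometimes report something else, mostly with a low value. They report only what shows in the picture. A call takes as long as a camera call.
- env.find_in(picture, query): "position" ([x, y, z] in m, in the coordinates of the camera as it stood for that picture, good to about 4 mm: the middle of the surface that is visible of it).
- env.masks_of(picture, query): "pixels" (384x512 bool, what is visible of it).
The state is a dict: "clock": time; "q": joint angles; "qd": joint speeds; "joint_torque": joint torques, N m; "tcp_pos": TCP position; "tool_rot": TCP orientation; "wrist_force": force on the tool from outside, world axes, zero at the start; "ft_torque": the same for the moment, N m; "finger_gap": opening from 0.0 (shut) to 1.0 (fully open); "grip_force": force on a finger pad.
Only numpy, scipy, OpenCV 4.12 (cv2) and the standard library are available. Lean on these libraries where they do the work, as an engineer would, in place of code of your own. Each camera call takes 0.05 s, during which the arm holds its last target. There are 200 camera calls.

## Working session

There is one attempt and no reset: what is moved stays moved. The work goes in short steps, Python scripts to look and compute and a tool call to move; the robot and the scene stay as the last step left them, time stands still between calls to the robot, and variables do not carry over. Pictures are saved under pics/ and viewed, at most 10 in all, crops included, and the job is handed in when it is done.

Besides the shell and the picture viewer there is one more tool, called after "Emit:" as name([rows], argument=value, ...), one row to a line, values as JSON. apply_moves: Moves the arm, as the interface text tells. Its arguments: {"type":"object","properties":{"motion":{"type":"array"},"hand":{"type":"number"}},"required":["motion"]}

```bash
mkdir -p pics; ls
cat > h.py <<'E'
import numpy as np, cv2
from cell import env
def w(p,pos): return (p["pose"]@np.r_[pos,1])[:3]
E
python3 - <<'E'
from h import *
for n in ("scene","top"):
    p=env.snapshot(n); cv2.imwrite(f"pics/{n}1.png",p["img"])
    print(n,p["pose"].round(3).tolist(),p["camera_matrix"].round(0).tolist())
    for q in ("case","flap","flap_hinge","flap_edge","lid","lid_hinge","lid_edge","bottle","cap","marker","rack"):
        try:
            for d in env.find_in(p,q)[:2]: print(q,round(d["confidence"],2),w(p,d["position"]).round(3))
        except Exception as e: print(q,e)
print(env.sense())
E
```

```text
pics
scene [[-0.754, 0.37, -0.543, 1.156], [0.657, 0.446, -0.608, 0.672], [0.017, -0.815, -0.579, 0.705], [0.0, 0.0, 0.0, 1.0]] [[466.0, 0.0, 258.0], [0.0, 466.0, 198.0], [0.0, 0.0, 1.0]]
case 0.94 [0.574 0.005 0.071]
flap 0.62 [ 0.592 -0.078  0.134]
flap 0.6 [0.544 0.087 0.18 ]
flap_edge 0.73 [ 0.591 -0.08   0.134]
lid 0.77 [0.542 0.084 0.179]
lid_hinge 0.56 [0.546 0.089 0.174]
lid_edge 0.6 [0.541 0.09  0.179]
bottle 0.69 [ 0.774 -0.06   0.083]
cap 0.61 [0.459 0.152 0.018]
rack 0.85 [ 0.6   -0.231  0.027]
top [[0.023, -0.999, 0.03, 0.546], [-0.999, -0.022, 0.03, 0.032], [-0.03, -0.031, -0.999, 0.968], [0.0, 0.0, 0.0, 1.0]] [[407.0, 0.0, 252.0], [0.0, 407.0, 184.0], [0.0, 0.0, 1.0]]
case 0.74 [ 0.547 -0.006  0.038]
flap 0.56 [ 0.569 -0.075  0.187]
flap_hinge 0.81 [ 0.569 -0.079  0.184]
flap_edge 0.86 [ 0.569 -0.08   0.182]
flap_edge 0.2 [ 0.543 -0.011  0.039]
lid 0.96 [0.512 0.067 0.236]
lid_hinge 0.88 [0.511 0.068 0.237]
lid_edge 0.58 [0.511 0.065 0.236]
bottle 0.7 [ 0.744 -0.084  0.1  ]
cap 0.69 [0.454 0.149 0.014]
marker 0.77 [ 0.404 -0.056  0.013]
rack 0.63 [ 0.6   -0.242  0.026]
{'clock': 1.2, 'q': array([-1.02940950e+00,  2.55108789e-01,  1.08209290e-01, -5.11925037e-06,
       -1.42391443e+00, -2.84582222e-01]), 'qd': array([ 0.00085312,  0.00067972, -0.00096916,  0.00030199, -0.00118373,
        0.0010761 ]), 'joint_torque': array([ 9.27201982e-04, -3.86410224e+01,  2.38076574e+01,  5.36799073e+00,
       -4.06891249e-04,  7.87256681e-06]), 'tcp_pos': array([ 0.13970913, -0.53195203,  0.23128141]), 'tool_rot': array([[-9.67206708e-01, -2.53990518e-01, -4.73011776e-06],
       [-2.53990518e-01,  9.67206708e-01,  1.76933280e-05],
       [ 8.10640905e-08,  1.83145106e-05, -1.00000000e+00]]), 'wrist_force': array([ 0.31515948,  0.13802413, -0.43908213]), 'ft_torque': array([-0.05775328,  0.04871073,  0.01908514]), 'grip_force': 0.0, 'finger_gap': 0.9938359229567764}
```

View pics/scene1.png

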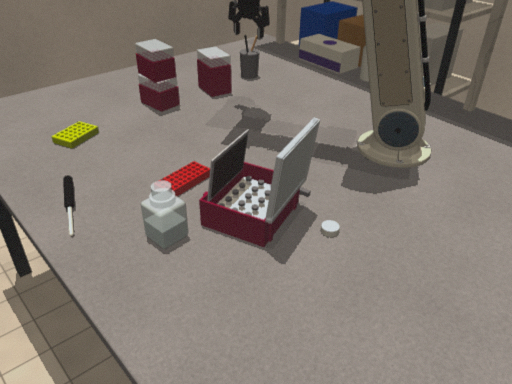

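View pics/top1.png

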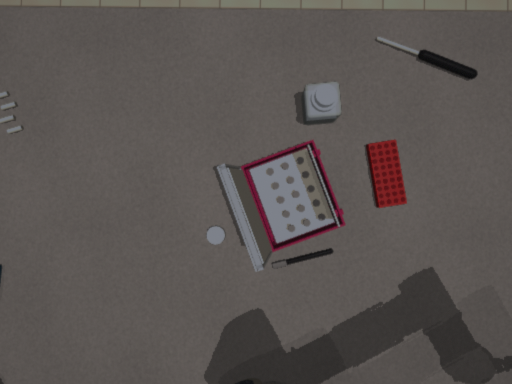

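The scene picture shows the case with the flap upright (about 228,165) and the lid open (295,170). In the top picture the rim corners are near (245,167), (314,143), (343,224), (274,249). The flap edge runs (309,147)-(338,210) and the lid edge (222,165)-(260,270). I'll compute the case pose from the corners.

```bash
cat >> h.py <<'E'
def ray(p,uv,z):
    K=p["camera_matrix"];d=p["pose"][:3,:3]@np.linalg.inv(K)@np.r_[uv,1];o=p["pose"][:3,3]
    return o+d*(z-o[2])/d[2]
def proj(p,X):
    T=np.linalg.inv(p["pose"]);c=T[:3,:3]@np.asarray(X)+T[:3,3];u=p["camera_matrix"]@c;return u[:2]/u[2]
E
python3 - <<'E'
from h import *
p=env.snapshot("top")
im=p["img"].astype(int); 
hsv=cv2.cvtColor(p["img"],cv2.COLOR_BGR2HSV)
m=((hsv[...,0]>155)&(hsv[...,0]<178)&(hsv[...,1]>120)).astype(np.uint8); m[:, :230]=0; m[:,360:]=0
ys,xs=np.nonzero(m); pts=np.c_[xs,ys].astype(np.float32)
n,l,st,_=cv2.connectedComponentsWithStats(m); print(st[1:][st[1:,4]>20])
r=cv2.minAreaRect(pts); bx=cv2.boxPoints(r); print(r)
for b in bx: print(b, ray(p,b,0.075).round(4))
big=cv2.resize(p["img"][120:290,190:400],None,fx=3.6,fy=3.4,interpolation=cv2.INTER_CUBIC)
cv2.imwrite("pics/crop.png",big)
for n,z in (("marker",.012),("cap",.018),("rack",.026),("bottle",.14)):
    for d in env.masks_of(p,n)[:1]:
        ys,xs=np.nonzero(d["pixels"]); r=cv2.minAreaRect(np.c_[xs,ys].astype(np.float32))
        print(n,[ray(p,b,z)[:2].round(3).tolist() for b in cv2.boxPoints(r)])
E
```

```text
[[ 241  140  104  112 1637]]
((293.865478515625, 194.8333740234375), (91.64762115478516, 79.57090759277344), 69.51963806152344)
[240.56166 165.82637] [0.6128 0.0862 0.075 ]
[315.10306 137.98561] [ 0.6774 -0.0759  0.075 ]
[347.1693  223.84038] [ 0.4913 -0.1489  0.075 ]
[272.6279  251.68114] [0.4267 0.0117 0.075 ]
marker [[0.392, 0.013], [0.431, -0.126], [0.417, -0.13], [0.378, 0.009]]
cap [[0.475, 0.165], [0.476, 0.123], [0.434, 0.122], [0.433, 0.164]]
rack [[0.672, -0.196], [0.686, -0.266], [0.539, -0.294], [0.525, -0.224]]
bottle [[0.777, -0.032], [0.786, -0.114], [0.702, -0.123], [0.692, -0.042]]
```

View pics/crop.png

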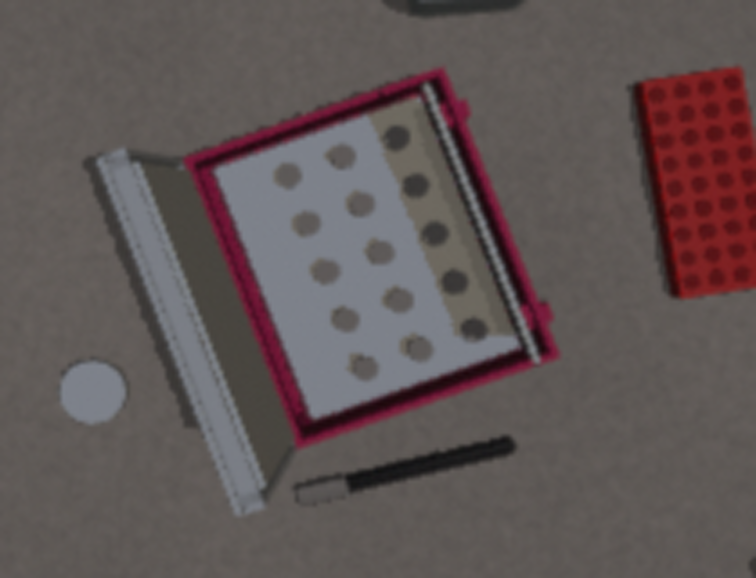

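The crop shows the flap edge at (428,88)-(537,360), the lid's outer edge at (97,158)-(240,515), and the rim corners sharply. Next I fit the case pose and both angles.

```bash
cat >> h.py <<'E'
from scipy.optimize import least_squares
from scipy.spatial.transform import Rotation as R
def C2W(v,X): # v=cx,cy,yaw
    c,s=np.cos(v[2]),np.sin(v[2]);X=np.asarray(X,float)
    return np.array([v[0]+c*X[0]-s*X[1],v[1]+s*X[0]+c*X[1],X[2]])
def flap(a,x,r,o=.004): # point r from hinge, o off outward
    return [x,-.07+r*np.cos(a)-o*np.sin(a),.062+r*np.sin(a)+o*np.cos(a)]
def lid(a,x,r,o=.016):
    return [x,.085-r*np.cos(a)+o*np.sin(a),.075+r*np.sin(a)+o*np.cos(a)]
E
python3 - <<'E'
from h import *
p=env.snapshot("top")
c=lambda u,v:np.array([190+u/3.6,120+v/3.4])-.35
obs=[c(187,160),c(443,70),c(555,355),c(300,445)]
mod=[[.1,.085,.075],[.1,-.085,.075],[-.1,-.085,.075],[-.1,.085,.075]]
def res(v):
    P=[(o,m) for o,m in zip(obs,mod)]
    P+=[(c(428,88),flap(v[3],.085,.12,0)),(c(537,360),flap(v[3],-.085,.12,0)),
        (c(97,158),lid(v[4],.1,.17)),(c(240,515),lid(v[4],-.1,.17))]
    return np.concatenate([proj(p,C2W(v,m))-o for o,m in P])
s=least_squares(res,[.55,-.03,.37,1.57,1.7]);v=s.x
print(v.round(4),s.fun.round(1)); np.save("v.npy",v)
print("flap edge",C2W(v,flap(v[3],0,.12)),"lid edge",C2W(v,lid(v[4],0,.17)))
for n,P in dict(marker=[(.385,.011,0),(.424,-.128,0)],cap=[(.454,.143,0)],rack=[(.672,-.196,0),(.686,-.266,0),(.539,-.294,0),(.525,-.224,0)],bottle=[(.74,-.078,0)]).items():
    for q in P:
        d=np.array(q[:2])-v[:2];cs,sn=np.cos(v[2]),np.sin(v[2]);print(n,(cs*d[0]+sn*d[1]).round(3),(-sn*d[0]+cs*d[1]).round(3))
# scene check
q=env.snapshot("scene");im=q["img"].copy()
for m in mod+[flap(v[3],x,.12) for x in(-.085,.085)]+[lid(v[4],x,.17) for x in(-.1,.1)]:
    cv2.circle(im,tuple(int(t) for t in proj(q,C2W(v,m)).round()),2,(0,255,0),-1)
cv2.imwrite("pics/chk.png",cv2.resize(im[100:280,130:350],None,fx=3,fy=3))
E
```

```text
[ 0.5506 -0.0295  0.3799  1.4483  1.6794] [-1.2 -0.5  0.3 -1.2  1.8  0.7 -0.7  1.4 -0.7 -1.6  0.4  1.1  0.4 -0.2
 -0.4  0.3]
flap edge [ 0.57254183 -0.08455444  0.18158936] lid edge [0.50630393 0.08134397 0.24226501]
marker -0.139 0.099
marker -0.154 -0.045
cap -0.026 0.196
rack 0.051 -0.2
rack 0.038 -0.27
rack -0.109 -0.241
rack -0.096 -0.171
bottle 0.158 -0.115
```

View pics/chk.png

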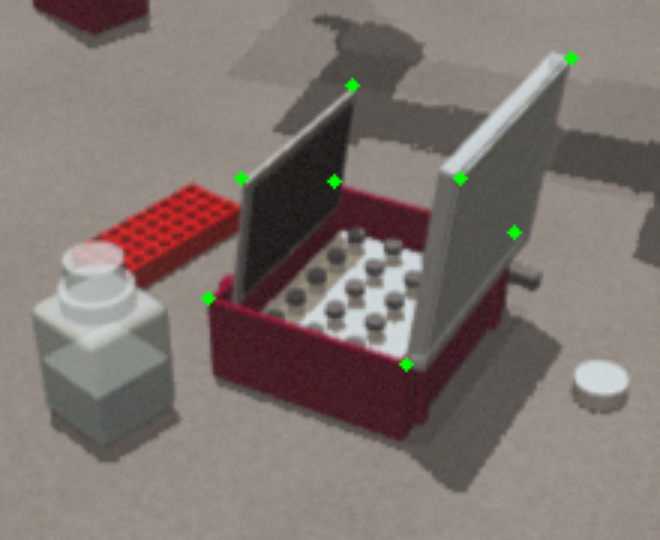

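The fit agrees across both cameras to a few mm: yaw 0.38, flap 1.45, lid 1.68. I'll close the fingers and travel to the flap's outer side with tool y along case +y.

Emit:
apply_moves([
  [[-2, 1, -0.3], [0, 0, -0.7]],
  [[-4, 1.7, -0.3], [0, 0, -0.7]],
  [[-4, 1.7, -0.3], [0, 0, -0.7]],
  [[-4.5, 1.8, -0.3], [0, 0, -0.7]],
  [[-4.5, 1.8, -0.3], [0, 0, -0.7]],
  [[-4.5, 1.8, -0.3], [0, 0, -0.7]],
  [[-4.5, 1.8, 0], [0, 0, -0.7]],
  [[-4.5, 1.8, 0], [0, 0, -0.7]],
  [[-4.5, 1.8, 0], [0, 0, -0.7]],
  [[-4, 1.6, 0], [0, 0, -0.8]],
], hand=0)

```text
clock: 2.55
tcp_pos: [0.4789, -0.2433, 0.2494]
tool_rot: [[-0.928, -0.373, 0.0], [-0.373, 0.928, -0.0], [-0.0, -0.0, -1.0]]
wrist_force: [1.1, -1.6, 0.8]
finger_gap: -0.002
grip_force: 0.0
```

```bash
cat >> h.py <<'E'
def st(goal=None):
    v=np.load("v.npy");s=env.sense();Rc=R.from_euler("z",v[2]).as_matrix()
    t=s["tcp_pos"];pc=Rc.T@(t-[v[0],v[1],0])
    print("t",round(s["clock"],2),"tcp case cm",(pc*100).round(2),"F case",(Rc.T@s["wrist_force"]).round(1),"gap",round(s["finger_gap"],2),"q",s["q"].round(2))
    G=Rc@np.diag([-1,1,-1.]); Tr=s["tool_rot"]
    print("tool in case axes",(Rc.T@Tr).round(2).tolist()," turn to nominal deg",np.degrees(R.from_matrix(Tr.T@G).as_rotvec()).round(2))
    if goal is not None: print("shift tool cm",(Tr.T@Rc@(np.array(goal)/100-pc)*100).round(2), "in nominal axes", (np.diag([-1,1,-1])@(np.array(goal)-pc*100)).round(2))
E
python3 -c "
from h import *
st([0,-16,22])"
```

```text
t 2.55 tcp case cm [-14.59 -17.2   24.94] F case [ 0.4 -1.8  0.8] gap -0.0 q [-0.18  0.22  0.11 -0.   -1.46 -1.01]
tool in case axes [[-1.0, -0.0, 0.0], [-0.0, 1.0, -0.0], [-0.0, -0.0, -1.0]]  turn to nominal deg [-0.01  0.02  0.12]
shift tool cm [-14.59   1.17   2.94] in nominal axes [-14.59   1.2    2.94]
```

Emit:
apply_moves([
  [[-2, 0.3, 0], [0, 0, 0]],
  [[-3, 0.5, 0], [0, 0, 0]],
  [[-3, 0.5, 0], [0, 0, 0]],
  [[-3, 0.5, 1], [0, 0, 0]],
  [[-2.2, 0.4, 2], [0, 0, 0]],
  [[-1.4, 0, 2.4], [0, 0, 0]],
  [[0, 1, 2], [0, 0, 0]],
  [[0, 1.5, 1.5], [0, 0, 0]],
  [[0, 1.5, 0.5], [0, 0, 0]],
  [[0, 1, 0], [0, 0, 0]],
])

```text
clock: 3.55
tcp_pos: [0.5852, -0.1238, 0.1542]
tool_rot: [[-0.929, -0.371, -0.002], [-0.371, 0.929, 0.0], [0.002, 0.001, -1.0]]
wrist_force: [-0.7, -0.6, 0.3]
finger_gap: -0.003
grip_force: 0.0
```

```bash
python3 -c "
from h import *
st()
v=np.load('v.npy');a0=v[3];r=.09
for a in np.linspace(a0,0,11):
    f=flap(a,0,r,.004);print(round(a,2),round((f[1]-.0145)*100,2),round(f[2]*100,2))"
```

```text
t 3.55 tcp case cm [ -0.28 -10.05  15.42] F case [-0.9 -0.3  0.3] gap -0.0 q [ 0.05  0.38  0.09 -0.   -1.28 -1.24]
tool in case axes [[-1.0, -0.0, -0.0], [-0.0, 1.0, 0.0], [0.0, 0.0, -1.0]]  turn to nominal deg [ 0.05 -0.12  0.03]
1.45 -7.75 15.18
1.3 -6.46 14.99
1.16 -5.21 14.61
1.01 -4.03 14.05
0.87 -2.94 13.33
0.72 -1.97 12.46
0.58 -1.14 11.46
0.43 -0.45 10.35
0.29 0.06 9.15
0.14 0.4 7.89
0.0 0.55 6.6
```

Emit:
apply_moves([
  [[0, 0.8, 0], [0, 0, 0]],
  [[0, 0.8, 0.1], [0, 0, 0]],
  [[0, 0.7, 0.1], [0, 0, 0]],
  [[0, 0.7, 0.1], [0, 0, 0]],
  [[0, 0.7, 0.15], [0, 0, 0]],
  [[0, 0.6, 0.2], [0, 0, 0]],
  [[0, 0.6, 0.25], [0, 0, 0]],
  [[0, 0.6, 0.3], [0, 0, 0]],
  [[0, 0.6, 0.35], [0, 0, 0]],
  [[0, 0.55, 0.4], [0, 0, 0]],
])

```text
clock: 4.55
tcp_pos: [0.5613, -0.0619, 0.1355]
tool_rot: [[-0.928, -0.372, 0.0], [-0.372, 0.928, 0.0], [-0.0, 0.0, -1.0]]
wrist_force: [-0.5, -0.8, 0.8]
finger_gap: 0.001
grip_force: 0.5
```

```bash
python3 -c "
from h import *
st()
p=env.snapshot('scene');cv2.imwrite('pics/f1.png',p['img'][80:290,100:400])"
```

```text
t 4.55 tcp case cm [-0.2  -3.41 13.55] F case [-0.7 -0.6  0.8] gap 0.0 q [ 0.17  0.33 -0.04 -0.   -1.21 -1.36]
tool in case axes [[-1.0, -0.0, 0.0], [-0.0, 1.0, 0.0], [-0.0, 0.0, -1.0]]  turn to nominal deg [0.   0.   0.05]
```

View pics/f1.png

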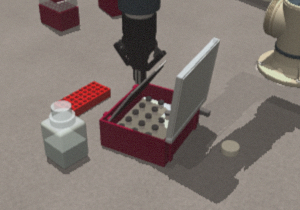

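The flap (around 137,88) is tilting in front of the fingertips, as planned. I'll continue along the arc.

Emit:
apply_moves([
  [[0, 0.5, 0.4], [0, 0, 0]],
  [[0, 0.5, 0.5], [0, 0, 0]],
  [[0, 0.5, 0.5], [0, 0, 0]],
  [[0, 0.5, 0.6], [0, 0, 0]],
  [[0, 0.5, 0.6], [0, 0, 0]],
  [[0, 0.45, 0.7], [0, 0, 0]],
  [[0, 0.4, 0.7], [0, 0, 0]],
  [[0, 0.3, 0.7], [0, 0, 0]],
  [[0, 0.2, 0.7], [0, 0, 0]],
  [[0, 0.1, 0.6], [0, 0, 0]],
])

```text
clock: 5.6
tcp_pos: [0.5465, -0.0254, 0.075]
tool_rot: [[-0.928, -0.372, -0.001], [-0.372, 0.928, 0.0], [0.0, 0.0, -1.0]]
wrist_force: [-1.0, 0.6, 1.5]
finger_gap: -0.002
grip_force: 0.4
```

```bash
python3 -c "
from h import *
st()"
```

```text
t 5.6 tcp case cm [-0.22  0.53  7.5 ] F case [-0.7  1.   1.5] gap -0.0 q [ 0.24  0.35 -0.17 -0.   -1.05 -1.43]
tool in case axes [[-1.0, -0.0, -0.0], [-0.0, 1.0, 0.0], [0.0, 0.0, -1.0]]  turn to nominal deg [ 0.03 -0.02  0.05]
```

Now I press down gently in small steps.

Emit:
apply_moves([
  [[0, 0, 0.2], [0, 0, 0]],
  [[0, 0, 0.2], [0, 0, 0]],
  [[0, 0, 0.15], [0, 0, 0]],
  [[0, 0, 0.1], [0, 0, 0]],
  [[0, 0, 0.1], [0, 0, 0]],
  [[0, 0, 0.1], [0, 0, 0]],
  [[0, 0, 0.05], [0, 0, 0]],
  [[0, 0, 0.05], [0, 0, 0]],
  [[0, 0, 0], [0, 0, 0]],
  [[0, 0, 0], [0, 0, 0]],
])

```text
clock: 6.6
tcp_pos: [0.5468, -0.0257, 0.0662]
tool_rot: [[-0.928, -0.372, -0.0], [-0.372, 0.928, -0.0], [0.0, -0.0, -1.0]]
wrist_force: [0.4, 0.1, -0.1]
finger_gap: 0.002
grip_force: 0.0
```

```bash
python3 -c "
from h import *
st()"
```

```text
t 6.6 tcp case cm [-0.21  0.49  6.62] F case [ 0.4 -0.1 -0.1] gap 0.0 q [ 0.24  0.36 -0.19  0.   -1.03 -1.43]
tool in case axes [[-1.0, -0.0, -0.0], [-0.0, 1.0, -0.0], [0.0, -0.0, -1.0]]  turn to nominal deg [-0.   -0.01  0.05]
```

Emit:
apply_moves([
  [[0, 0, 0.05], [0, 0, 0]],
  [[0, 0, 0.05], [0, 0, 0]],
  [[0, 0, 0.05], [0, 0, 0]],
  [[0, 0, 0.05], [0, 0, 0]],
  [[0, 0, 0], [0, 0, 0]],
  [[0, 0, 0], [0, 0, 0]],
  [[0, 0, 0], [0, 0, 0]],
  [[0, 0, 0], [0, 0, 0]],
  [[0, 0, 0], [0, 0, 0]],
  [[0, 0, 0], [0, 0, 0]],
])

```text
clock: 7.6
tcp_pos: [0.5469, -0.0257, 0.0659]
tool_rot: [[-0.928, -0.372, 0.001], [-0.372, 0.928, -0.0], [-0.001, -0.001, -1.0]]
wrist_force: [-4.4, 1.9, 10.4]
finger_gap: -0.006
grip_force: 5.6
```

```bash
python3 -c "
from h import *
st()"
```

```text
t 7.6 tcp case cm [-0.2   0.48  6.59] F case [-3.4  3.4 10.4] gap -0.01 q [ 0.24  0.36 -0.19  0.   -1.02 -1.43]
tool in case axes [[-1.0, -0.0, 0.0], [-0.0, 1.0, -0.0], [-0.0, -0.0, -1.0]]  turn to nominal deg [-0.04  0.05  0.08]
```

The flap is flat: outer face at 65.9 mm (66 expected), 10 N reaction. Now I go up and over the lid.

Emit:
apply_moves([
  [[0, 0, -0.5], [0, 0, 0]],
  [[0, 0, -2], [0, 0, 0]],
  [[0, 0, -3], [0, 0, 0]],
  [[0, 0, -3.5], [0, 0, 0]],
  [[0, 0, -3.5], [0, 0, 0]],
  [[0, 0, -3.5], [0, 0, 0]],
  [[0, 0, -3.5], [0, 0, 0]],
  [[0, 0, -3], [0, 0, 0]],
  [[0, 0, -1], [0, 0, 0]],
  [[0, 0, 0], [0, 0, 0]],
])

```text
clock: 8.6
tcp_pos: [0.5474, -0.0256, 0.3006]
tool_rot: [[-0.928, -0.371, 0.003], [-0.371, 0.928, 0.001], [-0.003, -0.0, -1.0]]
wrist_force: [-0.3, 0.5, -0.1]
finger_gap: 0.003
grip_force: 0.0
```

```bash
python3 -c "
from h import *
st([0,18.5,30])
p=env.snapshot('scene');cv2.imwrite('pics/f2.png',cv2.resize(p['img'][80:290,100:400],None,fx=2,fy=2))"
```

```text
t 8.6 tcp case cm [-0.15  0.48 30.06] F case [-0.1  0.6 -0.1] gap 0.0 q [ 0.24  0.24  0.26  0.   -1.59 -1.43]
tool in case axes [[-1.0, -0.0, 0.0], [-0.0, 1.0, -0.0], [-0.0, -0.0, -1.0]]  turn to nominal deg [-0.03  0.17  0.04]
shift tool cm [-0.16 18.02  0.05] in nominal axes [-0.15 18.02  0.06]
```

View pics/f2.png

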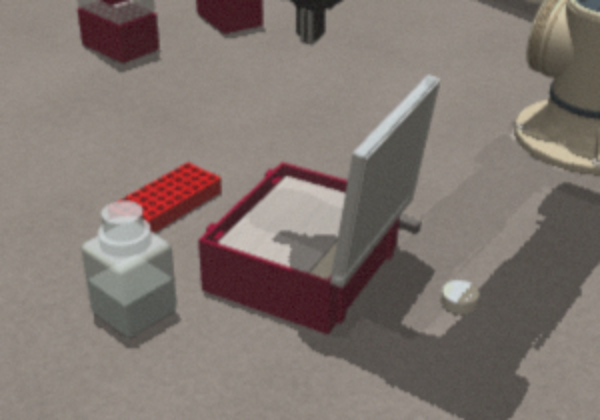

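The flap lies flat inside the case (about 275,225), the lid is still open (390,170), and nothing else has moved.

Emit:
apply_moves([
  [[0, 1.5, 0], [0, 0, 0]],
  [[0, 2.5, 0], [0, 0, 0]],
  [[0, 3, 0], [0, 0, 0]],
  [[0, 3, 0], [0, 0, 0]],
  [[0, 3, 0], [0, 0, 0]],
  [[0, 2.5, 0], [0, 0, 0]],
  [[0, 2.5, 1.5], [0, 0, 0]],
  [[0, 0, 2.5], [0, 0, 0]],
  [[0, 0, 2.5], [0, 0, 0]],
  [[0, 0, 2], [0, 0, 0]],
])

```text
clock: 9.65
tcp_pos: [0.478, 0.1417, 0.2112]
tool_rot: [[-0.928, -0.372, -0.004], [-0.372, 0.928, -0.001], [0.004, 0.0, -1.0]]
wrist_force: [0.6, 0.1, -0.5]
finger_gap: -0.001
grip_force: 0.0
```

```bash
python3 -c "
from h import *
st()
for a in np.linspace(1.68,0,13):
    f=lid(a,0,.14);g=lid(a,0,.17);print(round(a,2),round((max(f[1],g[1] if a>1.57 else -9)+.0145)*100,2),round(f[2]*100,2))"
```

```text
t 9.65 tcp case cm [-0.39 18.58 21.12] F case [ 0.6 -0.2 -0.5] gap -0.0 q [ 0.6   0.16 -0.06 -0.   -1.35 -1.79]
tool in case axes [[-1.0, -0.0, -0.0], [-0.0, 1.0, 0.0], [0.0, 0.0, -1.0]]  turn to nominal deg [ 0.   -0.24  0.09]
1.68 13.39 21.24
1.54 11.12 21.54
1.4 9.15 21.57
1.26 7.19 21.32
1.12 5.29 20.8
0.98 3.48 20.02
0.84 1.8 18.99
0.7 0.27 17.74
0.56 -1.06 16.29
0.42 -2.18 14.67
0.28 -3.06 12.91
0.14 -3.69 11.04
0.0 -4.05 9.1
```

Emit:
apply_moves([
  [[0, -1.2, 0], [0, 0, 0]],
  [[0, -1.4, 0], [0, 0, 0]],
  [[0, -1.2, 0], [0, 0, 0]],
  [[0, -0.8, 0], [0, 0, 0]],
  [[0, -0.8, 0], [0, 0, 0]],
  [[0, -0.8, 0], [0, 0, 0]],
  [[0, -0.8, 0], [0, 0, 0]],
  [[0, -0.8, -0.1], [0, 0, 0]],
  [[0, -0.8, 0], [0, 0, 0]],
  [[0, -0.8, 0], [0, 0, 0]],
])

```text
clock: 10.65
tcp_pos: [0.5152, 0.0537, 0.2153]
tool_rot: [[-0.928, -0.372, 0.0], [-0.372, 0.928, 0.0], [-0.0, 0.0, -1.0]]
wrist_force: [-0.4, 1.8, -0.8]
finger_gap: 0.001
grip_force: 0.8
```

```bash
python3 -c "
from h import *
st()"
```

```text
t 10.65 tcp case cm [-0.2   9.04 21.53] F case [ 0.3  1.8 -0.8] gap 0.0 q [ 0.41  0.2  -0.01 -0.   -1.37 -1.6 ]
tool in case axes [[-1.0, -0.0, 0.0], [-0.0, 1.0, 0.0], [-0.0, 0.0, -1.0]]  turn to nominal deg [0.   0.01 0.06]
```

Contact is at the expected place with 1.8 N. I'll follow the arc.

Emit:
apply_moves([
  [[0, -0.8, 0.1], [0, 0, 0]],
  [[0, -0.8, 0.1], [0, 0, 0]],
  [[0, -0.8, 0.15], [0, 0, 0]],
  [[0, -0.8, 0.2], [0, 0, 0]],
  [[0, -0.8, 0.3], [0, 0, 0]],
  [[0, -0.75, 0.3], [0, 0, 0]],
  [[0, -0.75, 0.35], [0, 0, 0]],
  [[0, -0.7, 0.4], [0, 0, 0]],
  [[0, -0.7, 0.45], [0, 0, 0]],
  [[0, -0.65, 0.5], [0, 0, 0]],
])

```text
clock: 11.65
tcp_pos: [0.5431, -0.0166, 0.1864]
tool_rot: [[-0.928, -0.372, -0.0], [-0.372, 0.928, -0.0], [0.0, -0.0, -1.0]]
wrist_force: [-0.1, 0.9, 1.9]
finger_gap: 0.001
grip_force: 0.8
```

Emit:
apply_moves([
  [[0, -0.65, 0.5], [0, 0, 0]],
  [[0, -0.6, 0.55], [0, 0, 0]],
  [[0, -0.55, 0.6], [0, 0, 0]],
  [[0, -0.5, 0.6], [0, 0, 0]],
  [[0, -0.5, 0.6], [0, 0, 0]],
  [[0, -0.45, 0.65], [0, 0, 0]],
  [[0, -0.4, 0.65], [0, 0, 0]],
  [[0, -0.4, 0.7], [0, 0, 0]],
  [[0, -0.35, 0.7], [0, 0, 0]],
  [[0, -0.3, 0.7], [0, 0, 0]],
])

```text
clock: 12.65
tcp_pos: [0.5605, -0.0599, 0.1236]
tool_rot: [[-0.928, -0.372, -0.0], [-0.372, 0.928, -0.0], [0.0, -0.0, -1.0]]
wrist_force: [0.3, -0.6, 2.6]
finger_gap: 0.002
grip_force: 0.7
```

```bash
python3 -c "
from h import *
st()"
```

```text
t 12.65 tcp case cm [-0.21 -3.19 12.36] F case [ 0.1 -0.7  2.6] gap 0.0 q [ 0.17  0.34 -0.06  0.   -1.18 -1.36]
tool in case axes [[-1.0, -0.0, -0.0], [-0.0, 1.0, -0.0], [0.0, -0.0, -1.0]]  turn to nominal deg [-0.   -0.    0.05]
```

Emit:
apply_moves([
  [[0, -0.2, 0.6], [0, 0, 0]],
  [[0, -0.2, 0.6], [0, 0, 0]],
  [[0, -0.1, 0.5], [0, 0, 0]],
  [[0, -0.1, 0.4], [0, 0, 0]],
  [[0, -0.1, 0.3], [0, 0, 0]],
  [[0, 0, 0.3], [0, 0, 0]],
  [[0, 0, 0.2], [0, 0, 0]],
  [[0, 0, 0.15], [0, 0, 0]],
  [[0, 0, 0.1], [0, 0, 0]],
  [[0, 0, 0.1], [0, 0, 0]],
])

```text
clock: 13.65
tcp_pos: [0.563, -0.0661, 0.0918]
tool_rot: [[-0.928, -0.372, 0.0], [-0.372, 0.928, -0.0], [-0.0, -0.0, -1.0]]
wrist_force: [0.5, -0.7, 1.3]
finger_gap: -0.004
grip_force: 0.6
```

Emit:
apply_moves([
  [[0, 0, 0.05], [0, 0, 0]],
  [[0, 0, 0.05], [0, 0, 0]],
  [[0, 0, 0.05], [0, 0, 0]],
  [[0, 0, 0.05], [0, 0, 0]],
  [[0, 0, 0], [0, 0, 0]],
  [[0, 0, 0], [0, 0, 0]],
  [[0, 0, 0], [0, 0, 0]],
  [[0, 0, 0], [0, 0, 0]],
  [[0, 0, 0], [0, 0, 0]],
  [[0, 0, 0], [0, 0, 0]],
])

```text
clock: 14.65
tcp_pos: [0.5631, -0.0661, 0.0909]
tool_rot: [[-0.928, -0.372, 0.001], [-0.372, 0.928, -0.0], [-0.001, -0.001, -1.0]]
wrist_force: [-3.4, 0.3, 7.0]
finger_gap: 0.002
grip_force: 3.9
```

```bash
python3 -c "
from h import *
st()"
```

```text
t 14.65 tcp case cm [-0.19 -3.87  9.09] F case [-3.1  1.5  7. ] gap 0.0 q [ 0.16  0.37 -0.1   0.   -1.1  -1.35]
tool in case axes [[-1.0, -0.0, 0.0], [-0.0, 1.0, -0.0], [-0.0, -0.0, -1.0]]  turn to nominal deg [-0.03  0.04  0.07]
```

The lid is at 90.9 mm (91 means shut) with 7 N. I'll press 1 mm more, then retract.

Emit:
apply_moves([
  [[0, 0, 0.05], [0, 0, 0]],
  [[0, 0, 0.05], [0, 0, 0]],
  [[0, 0, 0], [0, 0, 0]],
  [[0, 0, 0], [0, 0, 0]],
  [[0, 0, 0], [0, 0, 0]],
  [[0, 0, 0], [0, 0, 0]],
  [[0, 0, -0.2], [0, 0, 0]],
  [[0, 0, -0.5], [0, 0, 0]],
  [[0, 0, -1.5], [0, 0, 0]],
  [[0, 0, -2.5], [0, 0, 0]],
])

```text
clock: 15.65
tcp_pos: [0.5615, -0.0659, 0.1343]
tool_rot: [[-0.928, -0.371, -0.005], [-0.371, 0.929, 0.0], [0.004, 0.002, -1.0]]
wrist_force: [1.0, -0.5, 0.3]
finger_gap: -0.001
grip_force: 0.0
```

Emit:
apply_moves([
  [[0, 0, -3], [0, 0, 0]],
  [[0, 0, -3], [0, 0, 0]],
  [[0, 0, -3], [0, 0, 0]],
  [[0, 0, -2], [0, 0, 0]],
  [[0, 0, -1], [0, 0, 0]],
  [[0, 0, 0], [0, 0, 0]],
  [[0, 0, 0], [0, 0, 0]],
  [[0, 0, 0], [0, 0, 0]],
  [[0, 0, 0], [0, 0, 0]],
  [[0, 0, 0], [0, 0, 0]],
])

```text
clock: 16.65
tcp_pos: [0.5627, -0.0661, 0.2551]
tool_rot: [[-0.928, -0.372, -0.001], [-0.372, 0.928, -0.0], [0.001, 0.0, -1.0]]
wrist_force: [1.0, 0.3, 0.3]
finger_gap: 0.001
grip_force: 0.0
```

```bash
python3 -c "
from h import *
st()
p=env.snapshot('scene');cv2.imwrite('pics/f3.png',cv2.resize(p['img'][80:290,100:400],None,fx=2,fy=2))"
```

```text
t 16.65 tcp case cm [-0.23 -3.85 25.51] F case [ 1.  -0.1  0.3] gap 0.0 q [ 0.16  0.28  0.21 -0.   -1.5  -1.35]
tool in case axes [[-1.0, -0.0, -0.0], [-0.0, 1.0, 0.0], [0.0, 0.0, -1.0]]  turn to nominal deg [ 0.02 -0.07  0.05]
```

View pics/f3.png

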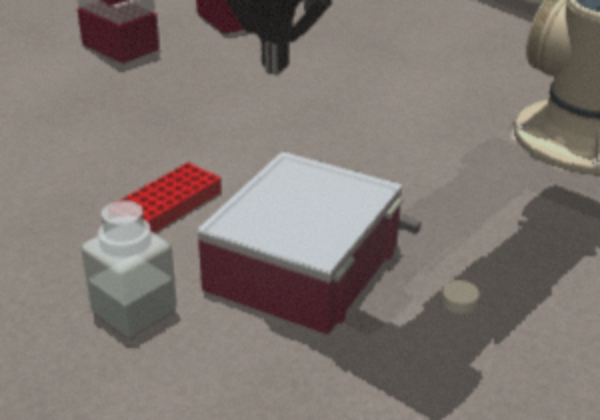

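The lid is flush and shut (about 300,210), the bystanders are where they were, and the gripper is clear.

```bash
python3 -c "
from h import *
print(env.close_job())"
```

```text
the job is handed in; nothing more can be done
None
```

I pushed the flap flat first, then pressed the lid fully shut (top at 91 mm), left the bottle, cap, marker and rack where they were, and handed the job in at about 17 s; the hand-in call gave no verdict.

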